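# Put the balance's check weights back in their block

## Task

The balance check is finished: put the four steel check weights, one of which is still on the balance pan, back into their wooden block so that they stand in order of size, each upright and fully down in the well made for it. Lower each one in rather than dropping it, and do not let the weights knock against each other.

Things in the scene. Friction and masses are not known exactly. Their poses are not given: they have to be found in the camera images.
- weight_large_center (a point): loose plain steel knob weight, the biggest of four, upright, on the balance's pan at the start. Point on its axis half-way up its 62 mm height; z up. Below: cylinder 44 mm across, 40 mm high (shoulder 9.0 mm above this point). Above: thin neck, then round knob 25 mm across, straight side 16.5 to 29.0 mm above this point: grip that, fingertips just over the shoulder. About 500 g
- weight_medium_center (a point): loose plain steel knob weight, the second biggest of four, upright, on the bench at the start. Point on its axis half-way up its 50 mm height; z up. Below: cylinder 35 mm across, 31 mm high (shoulder 6.0 mm above this point). Above: thin neck, then round knob 20 mm across, straight side 12.8 to 23.0 mm above this point: grip that, fingertips just over the shoulder. About 240 g
- weight_small_center (a point): loose plain steel knob weight, the third of four, upright, on the bench at the start. Point on its axis half-way up its 41 mm height; z up. Below: cylinder 27 mm across, 24 mm high (shoulder 3.5 mm above this point). Above: thin neck, then round knob 16 mm across, straight side 9.8 to 18.5 mm above this point: grip that, fingertips just over the shoulder. About 110 g
- weight_tiny_center (a point): loose plain steel knob weight, the smallest of four, upright, on the bench at the start. Point on its axis half-way up its 32 mm height; z up. Below: cylinder 19 mm across, 17 mm high (shoulder 1.0 mm above this point). Above: thin neck, then round knob 12 mm across, straight side 6.8 to 14.0 mm above this point: grip that, fingertips just over the shoulder. About 45 g
- well_large: grey felt disc (1 mm thick) on the floor of the widest round well of the block; origin at the well's centre under the felt. Well 51 mm wide, 12 mm deep, 2.5 mm chamfer at the mouth; it takes the weight 44 mm across, whose half-way point is then 32 mm above this origin. z up; y along the row towards the widest
- well_medium: grey felt disc (1 mm thick) on the floor of the second widest round well of the block; origin at the well's centre under the felt. Well 42 mm wide, 12 mm deep, 2.5 mm chamfer at the mouth; it takes the weight 35 mm across, whose half-way point is then 26 mm above this origin. z up; y along the row towards the widest
- well_small: grey felt disc (1 mm thick) on the floor of the third round well of the block; origin at the well's centre under the felt. Well 33.5 mm wide, 12 mm deep, 2.5 mm chamfer at the mouth; it takes the weight 27 mm across, whose half-way point is then 21.5 mm above this origin. z up; y along the row towards the widest
- well_tiny: grey felt disc (1 mm thick) on the floor of the narrowest round well of the block; origin at the well's centre under the felt. Well 25 mm wide, 12 mm deep, 2.5 mm chamfer at the mouth; it takes the weight 19 mm across, whose half-way point is then 17 mm above this origin. z up; y along the row towards the widest
- weight_block: fixed wooden block, 76 x 214 mm and 22 mm high on a plinth 86 x 224 mm, with four round wells in one row along its y axis, from the widest (at +y, 69 mm from the middle) through 10.5 and -39 mm to the narrowest (-79.5 mm). Origin at the middle of its underside on the bench. It may lie turned any way round
- balance: fixed compact white bench balance, 190 x 160 mm, with a display at its -x end and a round metal pan 110 mm across, centred 28 mm towards its +x, pan surface 60 mm above the bench. Origin at the middle of its underside; does not move under load
Things that resemble listed ones, but are neither listed nor needed, are in the scene too. What is shaped like the part that bears weight_large_center but green is not meant. Leave any green look-alike of the part that bears weight_small_center alone.

How it is judged (in metres and radians):
At the end, for the whole second after the job is handed in: Every weight stands in its own well, largest in the widest and so on down the row: its axis within 7 mm of the well's centre, its foot on the felt (height within 3 mm), tilted less than 0.1 rad, at rest (under 0.02 m/s) and not touched by the fingers (horizontal distance between weight_large_center and well_large below 0.007 m and z of weight_large_center in the frame of well_large between 0.029 and 0.035 m and angle between each of weight_large_center, weight_medium_center, weight_small_center, weight_tiny_center's own z axis and vertical below 0.1 rad and linear speed of each of weight_large, weight_medium, weight_small, weight_tiny below 0.02 m/s and contact force between each of weight_large, weight_medium, weight_small, weight_tiny and the fingers below 0.1 N and horizontal distance between weight_medium_center and well_medium below 0.007 m and z of weight_medium_center in the frame of well_medium between 0.023 and 0.029 m and horizontal distance between weight_small_center and well_small below 0.007 m and z of weight_small_center in the frame of well_small between 0.0185 and 0.0245 m and horizontal distance between weight_tiny_center and well_tiny below 0.007 m and z of weight_tiny_center in the frame of well_tiny between 0.014 and 0.02 m).
It fails at once if two weights knock against each other (over 3 N) (contact force between weight_large and weight_medium above 3 N or contact force between any of weight_large, weight_medium and weight_small above 3 N or contact force between any of weight_large, weight_medium, weight_small and weight_tiny above 3 N).
It fails at once if a weight is dropped (falls free of the fingers faster than 0.65 m/s, a fall of about 2 cm) ((contact force between weight_large and the fingers below 0.1 N and linear speed of weight_large above 0.65 m/s) or (contact force between weight_medium and the fingers below 0.1 N and linear speed of weight_medium above 0.65 m/s) or (contact force between weight_small and the fingers below 0.1 N and linear speed of weight_small above 0.65 m/s) or (contact force between weight_tiny and the fingers below 0.1 N and linear speed of weight_tiny above 0.65 m/s)).
It also fails if it takes over 99 s, if anything falls off the work surface, if the arm or the gripper's body presses on something with over 40 N, if the wrist force passes 120 N, or if a joint passes its speed limit or range.

## Robot

A 6-joint arm with a two-finger parallel gripper is mounted at the origin on a cart in front of the work surface, level with it; the furniture and walls round the work are solid. World frame = base frame: x ahead of the robot, y to its left, z up, the work surface at z = 0. Lengths are in m, angles in degrees, forces in N, time in s.
With the tool pointing down it reaches from about 0.25 to 0.8 m from the base axis. Payload 3.9 kg.
Tool frame: the origin (TCP) lies at the very end of the fingers, on their centre line; the grasp point (between the pads) lies robot.grip_point_offset behind it (robot.grip_point_offset is the distance from the TCP to the grasp point, in m); x points along the fingers, z is the direction in which the jaws open and shut, and the axes are right-handed (so a half turn about x gives the same grasp; the last joint's range is limited). The gripper opens to 85 mm and grips with 20 to 120 N. Pads are 22 mm wide; open, the fingers measure 114 mm over their backs; the gripper's body (76 mm by 85 mm) begins 54 mm behind the grasp point. The pads swing forward as they close: fully open they stand 13 mm farther back than shut.
Start: joints at [76.891, 14.897, -7.913, 67.191, 0, 90], TCP at [0.119, 0.511, 0.231] pointing down, gripper open.
Joint ranges: [-159.42, 159.42], [-47.68, 98.78], [-73.54, 78.23], [-108.79, 121.32], [-90, 84.71], [-180, 180]. Speed limits (degrees/s): [147.25, 147.25, 180, 180, 180, 180].

## Interface

Orientations are given as a 3x3 rotation matrix whose columns are the frame's x, y, z axes.
In Python, from station import robot, eyes gives the robot as it stands.
- The arm moves only by the tool servo_tool, never from a script. Its argument "commands" is a list of rows, each an object of numbers: "x", "y", "z": the shift along the world's x, y, z in m; "spin": the turn about the world's z in rad. A call has 1 to 10 rows; each row shifts and turns the commanded pose from where the row before left it; what a row does not reach is not made up. A row lasts 1/10 s, in which the tool goes at most 50 mm and 8.59 degrees, less where a joint would pass 70% of its speed; a pose out of reach is approached as far as the arm can. A call is refused whole if a number of a shift passes 0.05 or a number of a turn 0.15, either way. A call with a gripper value outside its range is refused whole. "claw" is the opening, from 0 (shut) to 1 (fully open), set as the call begins (left out, the last holds). The fingers move at their own pace and stop on an object; the grip force is fixed at half the most. Time passes only in rows, so rows that do not move let the fingers close. It gives the time, the measured TCP pose, the force and the opening at its end, in the units of the state.
- robot.state(): the state, without advancing time (a new reading comes with each control period).
- eyes.camera(name): name is "side" or "top" or "wrist"; returns a dict with "img" (384x512x3 uint8, red, green, blue), "fx", "fy", "cx", "cy" (pixels), "k1" (the pictures are not rectified: a ray, as slopes to the right and down, at radius r is drawn at 1 + k1 r^2 times it, then the intrinsics apply), "R" (3x3) and "t" (3): a world point X has camera coordinates R X + t; the wrist camera has in their place "hand_eye" (4x4, takes a point from camera to tool coordinates, whose origin is the TCP and whose axes are the tool frame's). Camera axes: x right, y down, z forward; pixel columns grow to the right and rows downward; lengths in m; the calibration is good to about 2 mm. A picture is of the moment at which its call begins: read the wrist's pose just before it. There is no depth.
- robot.close_job(): hands the job in, once; it reports no verdict.
The state is a dict: "time_s": time; "qpos": joint angles; "joint_velocities": joint speeds; "tau": joint torques, N m; "eef_pos": TCP position; "orientation": TCP orientation; "ft_force": force on the tool from outside, world axes, zero at the start; "torque": the same for the moment, N m; "width": opening from 0.0 (shut) to 1.0 (fully open).
Only numpy, scipy, OpenCV 4.12 (cv2) and the standard library are available. Lean on these libraries where they do the work, as an engineer would, in place of code of your own. Each camera call takes 0.05 s, during which the arm holds its last target. There are 200 camera calls.

## Working session

There is one attempt and no reset: what is moved stays moved. The work goes in short steps, Python scripts to look and compute and a tool call to move; the robot and the scene stay as the last step left them, time stands still between calls to the robot, and variables do not carry over. Pictures are saved under pics/ and viewed, about 12 in all and at most 16, crops included, and the job is handed in when it is done.

Besides the shell and the picture viewer there is one more tool, called after "Request:" by a JSON object that holds its "name" and its "arguments", one argument or row to a line. servo_tool: Moves the arm, as the interface text tells. Its arguments: {"type":"object","properties":{"commands":{"type":"array"},"claw":{"type":"number"}},"required":["commands"]}

```bash
mkdir -p pics; cat > h.py <<'E'
import numpy as np, cv2
from station import robot, eyes
def snap(n,f):
    s=robot.state(); c=eyes.camera(n); c['s']=s
    if n=='wrist':
        H=np.array(c['hand_eye']); Rt=np.array(s['orientation']); p=np.array(s['eef_pos'])
        Rc=Rt@H[:3,:3]; o=Rt@H[:3,3]+p; c['R']=Rc.T; c['t']=-Rc.T@o
    c['R']=np.array(c['R']);c['t']=np.array(c['t'])
    cv2.imwrite('pics/'+f+'.png',c['img'][:,:,::-1]); np.save('pics/'+f+'.npy',c,allow_pickle=True); return c
def load(f): return np.load('pics/'+f+'.npy',allow_pickle=True).item()
def KD(c): return np.array([[c['fx'],0,c['cx']],[0,c['fy'],c['cy']],[0,0,1.]]),np.array([c['k1'],0,0,0.])
def ray(c,u,v):
    K,D=KD(c); q=cv2.undistortPoints(np.array([[[u,v]]],float),K,D)[0,0]
    return -c['R'].T@c['t'], c['R'].T@np.array([q[0],q[1],1])
def onz(c,u,v,z):
    o,d=ray(c,u,v); return o+d*(z-o[2])/d[2]
def proj(c,P):
    K,D=KD(c); return cv2.projectPoints(np.atleast_2d(np.array(P,float)),cv2.Rodrigues(c['R'])[0],c['t'],K,D)[0][:,0]
E
python3 - <<'E'
from h import *
a=snap('top','top0');b=snap('side','side0');w=snap('wrist','wr0')
for c in(a,b,w):print(-c['R'].T@c['t'],c['R'][2],c['fx'],c['k1'])
print(robot.state(),robot.grip_point_offset)
cv2.imwrite('pics/both.png',cv2.resize(np.vstack([a['img'],b['img']])[:,:,::-1],(400,600)))
E
```

```text
[ 0.30388152 -0.03938479  1.27057108] [ 1.72552218e-01  7.60026720e-04 -9.85000078e-01] 394.7199418381196 0.019573693638836365
[ 0.1728109  -0.64271858  0.78063294] [ 0.3295289   0.63545195 -0.69829186] 380.9778172969765 -0.03273994974062124
[0.04258942 0.5298107  0.37131385] [ 0.29978159 -0.07223545 -0.95126917] 325.6429145348075 -0.059286540832352894
{'time_s': 0.15, 'qpos': array([ 7.68922439e+01,  1.49272891e+01, -7.96877783e+00,  6.71921275e+01,
        4.76343881e-05,  9.00004523e+01]), 'joint_velocities': array([ 0.00355777, -0.03950852,  0.31303522,  0.01283317,  0.10634497,
       -0.01079609]), 'tau': array([-4.26136039e-04, -4.06006122e+01,  2.54165965e+01,  1.26748765e-02,
       -8.72049645e-05,  7.99691236e-06]), 'eef_pos': array([0.11893875, 0.51079678, 0.23065431]), 'orientation': array([[-3.49892979e-04, -9.73943486e-01,  2.26790571e-01],
       [-1.49898806e-03,  2.26790841e-01,  9.73942333e-01],
       [-9.99998815e-01,  8.19225549e-07, -1.53928218e-03]]), 'ft_force': array([-0.39678368, -0.44374612,  0.48767019]), 'torque': array([ 0.04675056, -0.01593659,  0.06159246]), 'width': 0.9975726252385331} 0.0187
```

View pics/top0.png

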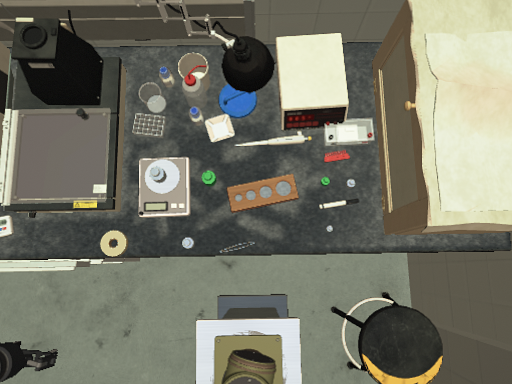

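View pics/side0.png

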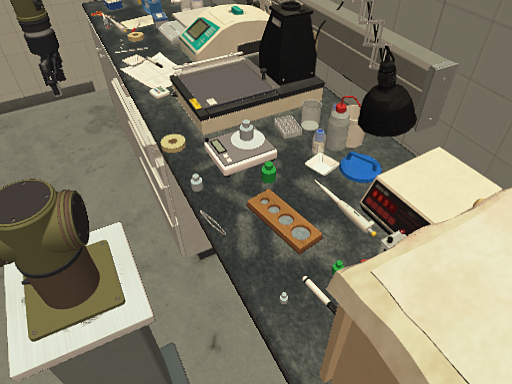

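```bash
python3 - <<'E'
from h import *
a=load('top0');b=load('side0')
A=cv2.resize(a['img'][130:265,95:375],None,fx=2.8,fy=2.8,interpolation=cv2.INTER_CUBIC)
cv2.imwrite('pics/cropA.png',A[:,:,::-1])
for n,u,v,z in [('L',157,174,.1),('M',187,243,.03),('gr209',209,177,.04),('gr325',325,181,.025),('S350',350,183,.025),('T329',329,228,.02),('blk',263,193,.022),('bal',164,187,.05),('lampbase',247,65,.3),('w1',283,188,.011),('w2',238,196,.011)]:
    P=onz(a,u,v,z);print(n,P.round(3),'side px',proj(b,P)[0].round())
E
```

```text
L [0.589 0.267 0.1  ] side px [244. 128.]
M [0.383 0.186 0.03 ] side px [194. 180.]
gr209 [0.591 0.117 0.04 ] side px [268. 170.]
gr325 [ 0.574 -0.256  0.025] side px [336. 266.]
S350 [ 0.566 -0.335  0.025] side px [354. 294.]
T329 [ 0.423 -0.262  0.02 ] side px [282. 296.]
blk [ 0.539 -0.055  0.022] side px [281. 217.]
bal [0.559 0.257 0.05 ] side px [238. 145.]
lampbase [ 0.832 -0.016  0.3  ] side px [378.  92.]
w1 [ 0.557 -0.12   0.011] side px [299. 234.]
w2 [0.533 0.026 0.011] side px [265. 202.]
```

View pics/cropA.png

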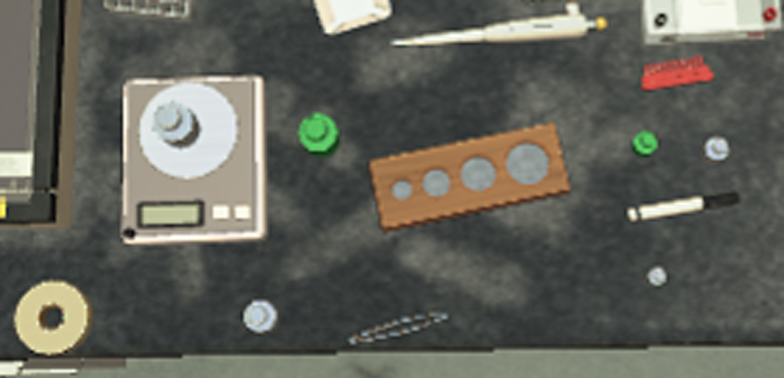

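The weights are L (157,174) on the pan, M (187,243), S (350,183) and T (329,228). I rejected the green look-alikes at (209,177) and (325,181). The crop confirms that the block's widest well is at its right (-y) end. Next I move closer for a wrist look.

Request:
{"name": "servo_tool", "arguments": {
  "commands": [
    {"x":0.03,"y":-0.035,"z":0.005,"spin":-0.1},
    {"x":0.03,"y":-0.035,"z":0.005,"spin":-0.1},
    {"x":0.03,"y":-0.035,"z":0.005,"spin":-0.1},
    {"x":0.03,"y":-0.035,"z":0.005,"spin":-0.1},
    {"x":0.03,"y":-0.035,"z":0.005,"spin":-0.1},
    {"x":0.03,"y":-0.035,"spin":-0.1},
    {"x":0.03,"y":-0.035,"spin":-0.1},
    {"x":0.03,"y":-0.035,"spin":-0.1},
    {"x":0.03,"y":-0.035,"spin":-0.1},
    {"x":0.03,"y":-0.035,"spin":-0.1}
  ]
}}

```text
validation failed for argument at $.co...
```

Request:
{"name": "servo_tool", "arguments": {
  "commands": [
    {"y":-0.035,"x":0.01},
    {"y":-0.03,"x":0.01},
    {"y":-0.02,"x":0.01},
    {},
    {}
  ]
}}

```text
validation failed for argument at $.co...
```

```bash
python3 - <<'E'
from h import *
c=snap('wrist','wr1');print(c['s']['eef_pos'],c['s']['orientation'],-c['R'].T@c['t'])
E
```

```text
[0.11893875 0.51079678 0.23065431] [[-3.49892979e-04 -9.73943486e-01  2.26790571e-01]
 [-1.49898806e-03  2.26790841e-01  9.73942333e-01]
 [-9.99998815e-01  8.19225549e-07 -1.53928218e-03]] [0.04261376 0.5298715  0.37143802]
```

View pics/wr1.png

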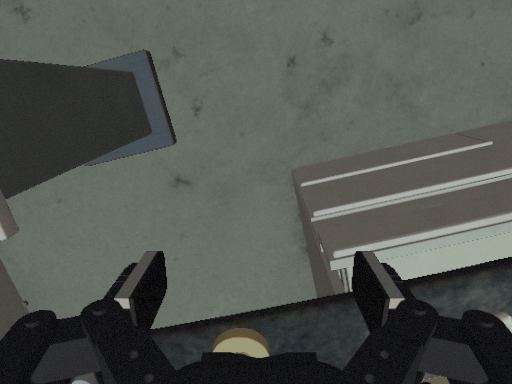

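The moves were refused, most likely because each row must carry all four keys. The picture therefore shows only the start view: bench edge, tape roll at (240,345) and the fingers.

Request:
{"name": "servo_tool", "arguments": {
  "commands": [
    {"x":0.03,"y":-0.035,"z":0.005,"spin":-0.1},
    {"x":0.03,"y":-0.035,"z":0.005,"spin":-0.1},
    {"x":0.03,"y":-0.035,"z":0.005,"spin":-0.1},
    {"x":0.03,"y":-0.035,"z":0.005,"spin":-0.1},
    {"x":0.03,"y":-0.035,"z":0.005,"spin":-0.1},
    {"x":0.03,"y":-0.035,"z":0,"spin":-0.1},
    {"x":0.03,"y":-0.035,"z":0,"spin":-0.1},
    {"x":0.03,"y":-0.035,"z":0,"spin":-0.1},
    {"x":0.03,"y":-0.035,"z":0,"spin":-0.1},
    {"x":0.03,"y":-0.035,"z":0,"spin":-0.1}
  ]
}}

```text
time_s: 1.2
eef_pos: [0.4199, 0.1596, 0.2564]
orientation: [[0.0, -0.331, 0.944], [0.0, 0.944, 0.331], [-1.0, 0.0, 0.0]]
ft_force: [0.5, 1.2, 0.4]
width: 1.003
```

Request:
{"name": "servo_tool", "arguments": {
  "commands": [
    {"x":0.02,"y":-0.03,"z":0,"spin":-0.05},
    {"x":0.02,"y":-0.03,"z":0,"spin":-0.05},
    {"x":0.02,"y":-0.03,"z":0,"spin":-0.05},
    {"x":0.02,"y":-0.02,"z":0,"spin":0},
    {"x":0,"y":0,"z":0,"spin":0},
    {"x":0,"y":0,"z":0,"spin":0}
  ]
}}

```text
time_s: 1.8
eef_pos: [0.4988, 0.051, 0.2559]
orientation: [[-0.001, -0.19, 0.982], [0.0, 0.982, 0.19], [-1.0, 0.001, -0.001]]
ft_force: [0.9, 0.6, -0.8]
width: 1.003
```

```bash
python3 - <<'E'
from h import *
c=snap('wrist','wr2');print(c['s']['eef_pos'],c['s']['orientation'].round(3),-c['R'].T@c['t'])
E
```

```text
[0.49884118 0.0509648  0.25586503] [[-0.001 -0.19   0.982]
 [ 0.     0.982  0.19 ]
 [-1.     0.001 -0.001]] [0.48452729 0.1293484  0.39668902]
```

View pics/wr2.png

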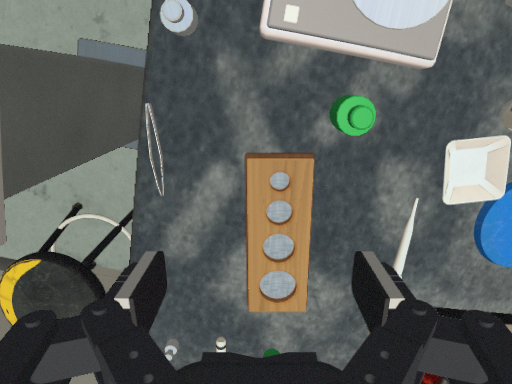

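The wrist picture shows all four wells of the block, tiny at (280,181) to large at (278,285), with the row nearly vertical. M is at (178,12) and the green look-alike at (355,115).

```bash
cat > wells.py <<'E'
from h import *
import sys
def wells(c,z=.0155):
    hsv=cv2.cvtColor(c['img'],cv2.COLOR_RGB2HSV); 
    wood=((hsv[...,1]>90)&(hsv[...,0]<22)&(hsv[...,2]>60)).astype(np.uint8)
    n,l,s,_=cv2.connectedComponentsWithStats(wood)
    k=1+np.argmax(s[1:,4]); m=(l==k).astype(np.uint8)
    cs,h=cv2.findContours(m,cv2.RETR_CCOMP,cv2.CHAIN_APPROX_NONE); out=[]
    for q,hh in zip(cs,h[0]):
        if hh[3]>=0 and cv2.contourArea(q)>60:
            M=cv2.moments(q);u,v=M['m10']/M['m00'],M['m01']/M['m00'];out.append((u,v,cv2.contourArea(q),onz(c,u,v,z)))
    return out
if __name__=='__main__':
    c=load(sys.argv[1])
    o=wells(c)
    for q in o:print([round(float(x),1) for x in q[:3]],q[3].round(4))
    P=np.array([q[3] for q in o]);P=P[np.argsort(-P[:,1])];print(np.linalg.norm(np.diff(P,axis=0),axis=1),np.linalg.norm(P[-1]-P[0]))
    print(np.degrees(np.arctan2(*(P[-1]-P[0])[:2])))
E
python3 wells.py wr2
```

```text
[277.2, 284.1, 840.5] [ 0.5574 -0.1181  0.0155]
[278.1, 246.1, 676.0] [ 0.5465 -0.0613  0.0155]
[278.8, 210.9, 494.5] [ 0.5371 -0.013   0.0155]
[279.3, 180.3, 307.5] [0.5294 0.0264 0.0155]
[0.0400802  0.04921635 0.05786895] 0.14716516769982346
169.04820666033552
```

Request:
{"name": "servo_tool", "arguments": {
  "commands": [
    {"x":-0.03,"y":0.02,"z":-0.01,"spin":0},
    {"x":-0.03,"y":0.02,"z":-0.01,"spin":0},
    {"x":-0.03,"y":0.02,"z":-0.01,"spin":0},
    {"x":-0.026,"y":0.02,"z":-0.01,"spin":0},
    {"x":0,"y":0.015,"z":-0.01,"spin":0},
    {"x":0,"y":0,"z":0,"spin":0},
    {"x":0,"y":0,"z":0,"spin":0}
  ]
}}

```text
time_s: 2.55
eef_pos: [0.3824, 0.1467, 0.2065]
orientation: [[0.0, -0.193, 0.981], [-0.0, 0.981, 0.193], [-1.0, -0.0, -0.0]]
ft_force: [-0.1, -0.1, -0.2]
width: 1.0
```

```bash
python3 - <<'E'
from h import *
c=snap('wrist','wr3');print(c['s']['eef_pos'],-c['R'].T@c['t'])
print(proj(c,[[.383,.186,.05],[.383,.186,0]]))
E
```

```text
[0.38242995 0.14673765 0.20653459] [0.36764244 0.22515789 0.34728886]
[[266.95742425 133.33051434]
 [265.80584206 126.72688244]]
```

View pics/wr3.png

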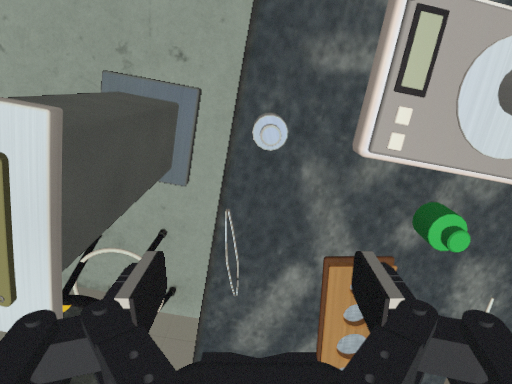

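M stands at about (270,131), seen nearly from straight above, and nothing is close to it.

```bash
cat > wt.py <<'E'
from h import *
def find(c,guess,zb,zt,R,rb,dark=110):
    """blob centre (brighter than bench) near guess; also knob circle by Hough; returns points"""
    u0,v0=proj(c,guess)[0].astype(int); g=cv2.cvtColor(c['img'],cv2.COLOR_RGB2GRAY)
    m=np.zeros_like(g);cv2.circle(m,(int(u0),int(v0)),R,255,-1)
    b=((g>dark)&(m>0)).astype(np.uint8);n,l,s,ce=cv2.connectedComponentsWithStats(b)
    k=1+np.argmax(s[1:,4]);(uc,vc),r=cv2.minEnclosingCircle(np.argwhere(l==k)[:,::-1].astype(np.float32))
    print('blob',ce[k],s[k],'circ',uc,vc,r,'bodypos',onz(c,uc,vc,zb).round(4), 'exp r',c['fx']*rb/(c['R'][2]@np.r_[guess[:2],zb]+c['t'][2]))
    return uc,vc
if __name__=='__main__':
    c=load('wr3');find(c,[.383,.186,.03],.031,.05,30,.0175)
    print(onz(c,270,131,.048))
    cv2.imwrite('pics/m.png',cv2.resize(c['img'][95:170,230:310],None,fx=6,fy=6)[:,:,::-1])
E
python3 wt.py
```

```text
blob [269.77246094 132.0078125 ] [ 252  114   36   37 1024] circ 269.477783203125 131.92222595214844 18.265148162841797 bodypos [0.3861 0.1853 0.031 ] exp r 18.17120854400168
[0.38540665 0.18835544 0.048     ]
```

Request:
{"name": "servo_tool", "arguments": {
  "commands": [
    {"x":0.0036,"y":0.02,"z":0,"spin":0},
    {"x":0,"y":0.019,"z":-0.02,"spin":0},
    {"x":0,"y":0,"z":-0.03,"spin":0},
    {"x":0,"y":0,"z":-0.03,"spin":0},
    {"x":0,"y":0,"z":-0.03,"spin":0},
    {"x":0,"y":0,"z":-0.02,"spin":0},
    {"x":0,"y":0,"z":-0.02,"spin":0},
    {"x":0,"y":0,"z":-0.015,"spin":0},
    {"x":0,"y":0,"z":-0.007,"spin":0},
    {"x":0,"y":0,"z":0,"spin":0}
  ],
  "claw": 0.65
}}

```text
time_s: 3.6
eef_pos: [0.3867, 0.1847, 0.0339]
orientation: [[-0.001, -0.19, 0.982], [-0.001, 0.982, 0.19], [-1.0, -0.0, -0.001]]
ft_force: [0.1, -0.5, 0.7]
width: 0.648
```

Request:
{"name": "servo_tool", "arguments": {
  "commands": [
    {"x":0,"y":0,"z":0,"spin":0},
    {"x":0,"y":0,"z":0,"spin":0},
    {"x":0,"y":0,"z":0,"spin":0},
    {"x":0,"y":0,"z":0,"spin":0},
    {"x":0,"y":0,"z":0,"spin":0},
    {"x":0,"y":0,"z":0,"spin":0},
    {"x":0,"y":0,"z":0,"spin":0}
  ],
  "claw": 0
}}

```text
time_s: 4.3
eef_pos: [0.3873, 0.1857, 0.0353]
orientation: [[0.002, -0.191, 0.982], [0.001, 0.982, 0.191], [-1.0, 0.0, 0.002]]
ft_force: [-0.7, -0.8, 5.3]
width: 0.201
```

```bash
python3 - <<'E'
from h import *
c=snap('wrist','wr4');print(c['s']['eef_pos'],c['s']['width'],c['s']['ft_force'])
E
```

```text
[0.38725881 0.18565044 0.03526809] 0.20100086178288334 [-0.69282067 -0.81151531  5.25743586]
```

View pics/wr4.png

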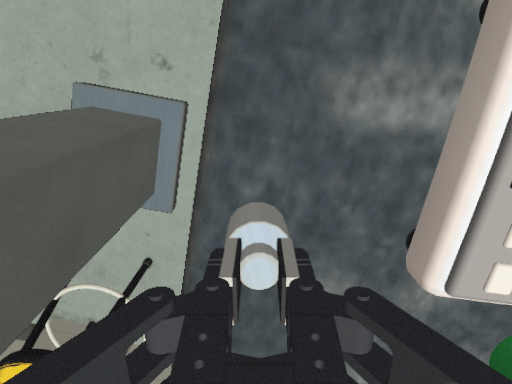

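The knob sits squarely between the pads at (260,270). Lifting now.

Request:
{"name": "servo_tool", "arguments": {
  "commands": [
    {"x":0,"y":0,"z":0.005,"spin":0},
    {"x":0,"y":0,"z":0.01,"spin":0},
    {"x":0,"y":0,"z":0.02,"spin":0},
    {"x":0,"y":0,"z":0.03,"spin":0},
    {"x":0,"y":0,"z":0.03,"spin":0},
    {"x":0.02,"y":-0.02,"z":0.02,"spin":0},
    {"x":0.03,"y":-0.035,"z":0,"spin":0},
    {"x":0.035,"y":-0.04,"z":0,"spin":0},
    {"x":0.03,"y":-0.035,"z":0,"spin":0},
    {"x":0.02,"y":-0.02,"z":0,"spin":0}
  ]
}}

```text
time_s: 5.35
eef_pos: [0.5216, 0.035, 0.1501]
orientation: [[0.002, -0.188, 0.982], [-0.001, 0.982, 0.188], [-1.0, -0.001, 0.002]]
ft_force: [-0.5, 1.0, -2.1]
width: 0.2
```

Request:
{"name": "servo_tool", "arguments": {
  "commands": [
    {"x":0,"y":0,"z":0,"spin":0},
    {"x":0,"y":0,"z":0,"spin":0}
  ]
}}

```text
time_s: 5.55
eef_pos: [0.5193, 0.0373, 0.1494]
orientation: [[-0.001, -0.189, 0.982], [0.0, 0.982, 0.189], [-1.0, 0.001, -0.001]]
ft_force: [-0.6, 0.7, -1.5]
width: 0.2
```

```bash
python3 - <<'E'
from h import *
c=snap('wrist','wr5');print(c['s']['eef_pos'],c['s']['width'],c['s']['ft_force'],c['s']['orientation'].round(3))
E
python3 wells.py wr5
```

```text
[0.51928238 0.03728181 0.14939657] 0.20042869926866647 [-0.60875949  0.67908616 -1.52380453] [[-0.001 -0.189  0.982]
 [ 0.     0.982  0.189]
 [-1.     0.001 -0.001]]Traceback (most recent call last):
  File "wells.py", line 17, in <module>
    P=np.array([q[3] for q in o]);P=P[np.argsort(-P[:,1])];print(np.linalg.norm(np.diff(P,axis=0),axis=1),np.linalg.norm(P[-1]-P[0]))
                                                  ~^^^^^
IndexError: too many indices for array: array is 1-dimensional, but 2 were indexed
```

View pics/wr5.png

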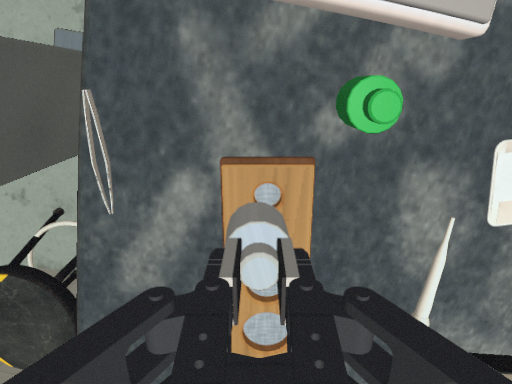

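M is held upright between the pads and the wells are partly hidden behind it. I'll cross-check the wells with the top and side pictures.

```bash
python3 - <<'E'
from h import *
a=load('top0');b=load('side0');w=load('wr2')
def fm(c,guess,R):
    hsv=cv2.cvtColor(c['img'],cv2.COLOR_RGB2HSV);out=[]
    for g in guess:
        u,v=proj(c,g)[0];m=np.zeros(hsv.shape[:2],np.uint8);cv2.circle(m,(int(round(u)),int(round(v))),R,255,-1)
        k=((hsv[...,1]<75)&(m>0)).astype(np.uint8);n,l,s,ce=cv2.connectedComponentsWithStats(k);i=1+np.argmax(s[1:,4]);
        P=onz(c,*ce[i],.0155);out.append(P);print(ce[i].round(1),s[i,4],P.round(4))
    print(np.linalg.norm(out[0]-out[-1]))
G=[[.5574,-.1181,.0155],[.5465,-.0613,.0155],[.5371,-.013,.0155],[.5294,.0264,.0155]]
fm(a,G,9);fm(b,G,12);fm(w,G,20)
E
```

```text
[283. 188.] 179 [ 0.5558 -0.1201  0.0155]
[265.4 191.7] 121 [ 0.5448 -0.0628  0.0155]
[250.4 194.9] 78 [ 0.5351 -0.0141  0.0155]
[238.  197.2] 41 [0.5281 0.026  0.0155]
0.1487665870325178
[300.1 233. ] 186 [ 0.5592 -0.1207  0.0155]
[285.4 219.9] 102 [ 0.5484 -0.0631  0.0155]
[273.2 209.5] 58 [ 0.5383 -0.014   0.0155]
[264.1 201.4] 25 [0.5307 0.0255 0.0155]
0.14886156031511316
[277.2 284.2] 782 [ 0.5574 -0.1183  0.0155]
[278.1 246.1] 626 [ 0.5465 -0.0612  0.0155]
[278.9 210.9] 452 [ 0.5372 -0.0129  0.0155]
[279.2 180.2] 276 [0.5293 0.0265 0.0155]
0.14745255210065794
```

Request:
{"name": "servo_tool", "arguments": {
  "commands": [
    {"x":0.005,"y":-0.02,"z":0,"spin":0},
    {"x":0.007,"y":-0.03,"z":0,"spin":0},
    {"x":0.007,"y":-0.025,"z":-0.01,"spin":0},
    {"x":0.005,"y":-0.015,"z":-0.02,"spin":0},
    {"x":0.003,"y":-0.009,"z":-0.02,"spin":0},
    {"x":0,"y":0,"z":-0.02,"spin":0},
    {"x":0,"y":0,"z":0,"spin":0},
    {"x":0,"y":0,"z":0,"spin":0},
    {"x":0,"y":0,"z":0,"spin":0}
  ]
}}

```text
time_s: 6.5
eef_pos: [0.5472, -0.0606, 0.0806]
orientation: [[0.002, -0.192, 0.981], [-0.0, 0.981, 0.192], [-1.0, -0.0, 0.002]]
ft_force: [0.3, -0.1, -1.6]
width: 0.198
```

```bash
python3 - <<'E'
from h import *
s=robot.state();print(s['eef_pos'],s['ft_force'],s['qpos'].round(1))
c=snap('top','top5');b=snap('side','side5')
A=cv2.resize(b['img'][160:290,220:360],None,fx=4,fy=4,interpolation=cv2.INTER_CUBIC);cv2.imwrite('pics/s5.png',A[:,:,::-1])
E
```

```text
[ 0.5471812  -0.06056385  0.08058823] [ 0.2695266  -0.08880842 -1.60155014] [ -6.3  23.4 -19.3  47.2   0.   72.6]
```

View pics/s5.png

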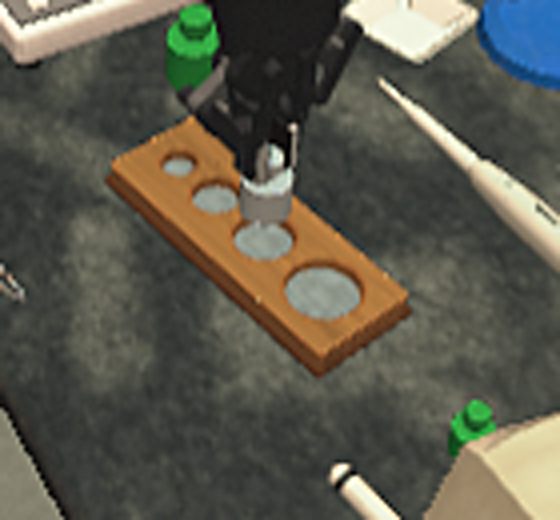

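In the crop M hangs upright just above the medium well, which is the third from the tiny end. Lowering it slowly.

Request:
{"name": "servo_tool", "arguments": {
  "commands": [
    {"x":-0.0005,"y":-0.002,"z":-0.004,"spin":0},
    {"x":0,"y":0,"z":-0.008,"spin":0},
    {"x":0,"y":0,"z":-0.006,"spin":0},
    {"x":0,"y":0,"z":-0.004,"spin":0},
    {"x":0,"y":0,"z":-0.003,"spin":0},
    {"x":0,"y":0,"z":-0.002,"spin":0},
    {"x":0,"y":0,"z":-0.002,"spin":0},
    {"x":0,"y":0,"z":-0.001,"spin":0},
    {"x":0,"y":0,"z":-0.001,"spin":0},
    {"x":0,"y":0,"z":0,"spin":0}
  ]
}}

```text
time_s: 7.6
eef_pos: [0.5461, -0.0633, 0.0483]
orientation: [[0.0, -0.191, 0.982], [-0.0, 0.982, 0.191], [-1.0, -0.0, 0.0]]
ft_force: [-0.4, -0.3, -2.2]
width: 0.2
```

Request:
{"name": "servo_tool", "arguments": {
  "commands": [
    {"x":0,"y":0.0005,"z":-0.001,"spin":0},
    {"x":0,"y":0,"z":-0.001,"spin":0},
    {"x":0,"y":0,"z":0,"spin":0}
  ]
}}

```text
time_s: 7.9
eef_pos: [0.5462, -0.0628, 0.0465]
orientation: [[0.0, -0.191, 0.982], [-0.0, 0.982, 0.191], [-1.0, -0.0, 0.0]]
ft_force: [0.1, -0.1, -2.4]
width: 0.201
```

Request:
{"name": "servo_tool", "arguments": {
  "commands": [
    {"x":0,"y":0,"z":-0.001,"spin":0},
    {"x":0,"y":0,"z":0,"spin":0}
  ]
}}

```text
time_s: 8.1
eef_pos: [0.5463, -0.0629, 0.0463]
orientation: [[0.001, -0.191, 0.982], [-0.0, 0.982, 0.191], [-1.0, -0.0, 0.001]]
ft_force: [-1.8, -0.2, 5.6]
width: 0.204
```

Contact came exactly where predicted. Releasing and rising, then towards L.

Request:
{"name": "servo_tool", "arguments": {
  "commands": [
    {"x":0,"y":0,"z":0,"spin":0},
    {"x":0,"y":0,"z":0,"spin":0},
    {"x":0,"y":0,"z":0,"spin":0},
    {"x":0,"y":0,"z":0.01,"spin":0},
    {"x":0,"y":0,"z":0.03,"spin":0},
    {"x":0,"y":0,"z":0.04,"spin":0},
    {"x":0,"y":0,"z":0.04,"spin":0},
    {"x":0,"y":0.02,"z":0.03,"spin":0},
    {"x":0,"y":0.03,"z":0.02,"spin":0},
    {"x":0,"y":0.03,"z":0.02,"spin":0}
  ],
  "claw": 0.7
}}

```text
time_s: 9.1
eef_pos: [0.5464, 0.0177, 0.2376]
orientation: [[0.002, -0.189, 0.982], [0.0, 0.982, 0.189], [-1.0, -0.0, 0.002]]
ft_force: [0.5, -0.8, -0.5]
width: 0.7
```

Request:
{"name": "servo_tool", "arguments": {
  "commands": [
    {"x":0.005,"y":0.035,"z":0.01,"spin":0},
    {"x":0.005,"y":0.035,"z":0.01,"spin":0},
    {"x":0.005,"y":0.035,"z":0,"spin":0},
    {"x":0.01,"y":0.035,"z":0,"spin":0},
    {"x":0.01,"y":0.035,"z":0,"spin":0},
    {"x":0.005,"y":0.035,"z":0,"spin":0},
    {"x":0,"y":0,"z":0,"spin":0},
    {"x":0,"y":0,"z":0,"spin":0}
  ]
}}

```text
time_s: 9.9
eef_pos: [0.5858, 0.2277, 0.2554]
orientation: [[-0.0, -0.192, 0.981], [-0.001, 0.981, 0.192], [-1.0, -0.001, -0.0]]
ft_force: [-0.3, 0.0, 0.1]
width: 0.697
```

```bash
python3 - <<'E'
from h import *
b=snap('side','side6');c=snap('wrist','wr6');print(c['s']['eef_pos'],c['s']['width'])
A=cv2.resize(b['img'][160:280,220:340],(384,384),interpolation=cv2.INTER_CUBIC)
cv2.imwrite('pics/c6.png',np.hstack([A,c['img'][:, 100:]])[:,:,::-1])
E
```

```text
[0.58579834 0.22682287 0.25552285] 0.6996988981350108
```

View pics/c6.png

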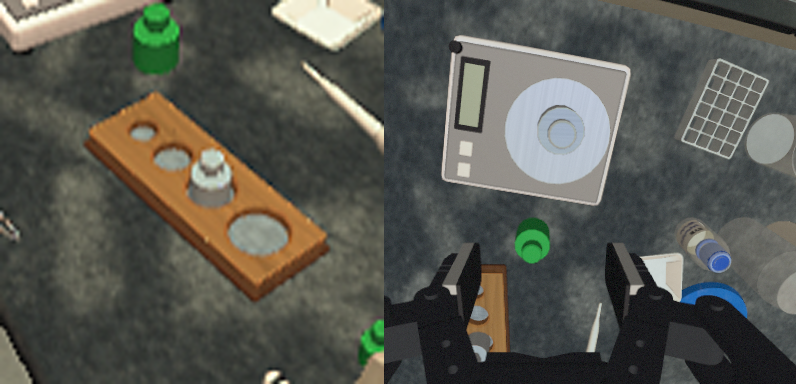

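M stands down in its well. L's knob is at wrist pixel (278,134), standing on the pan.

```bash
python3 - <<'E'
from h import *
c=load('wr6');g=cv2.cvtColor(c['img'],cv2.COLOR_RGB2GRAY)
for r1,r2,z in((12,24,.1),(24,40,.1)):
    print(r1,cv2.HoughCircles(g[80:180,220:330],cv2.HOUGH_GRADIENT,1,20,param1=80,param2=12,minRadius=r1,maxRadius=r2)[0][:3]+np.array([220,80,0]))
for u,v,z in((278,134,.122),(277,130,.1)):print(onz(c,u,v,z))
a=load('top0')
print(onz(a,157,174,.12))
d=c['R'][2]@np.array([.59,.27,.1])+c['t'][2];print(325*.022/d,325*.0125/(d-.02))
E
```

```text
12 [[275.5        130.5         23.39999962]
 [309.5        144.5         19.89999962]]
24 [[275.5        130.5         25.10000038]]
[0.59443973 0.27030235 0.122     ]
[0.59466789 0.2708515  0.1       ]
[0.58442542 0.26208844 0.12      ]
24.354715719364677 14.849532212884776
```

Request:
{"name": "servo_tool", "arguments": {
  "commands": [
    {"x":0.004,"y":0.02,"z":0,"spin":0},
    {"x":0.004,"y":0.023,"z":-0.01,"spin":0},
    {"x":0,"y":0,"z":-0.03,"spin":0},
    {"x":0,"y":0,"z":-0.03,"spin":0},
    {"x":0,"y":0,"z":-0.03,"spin":0},
    {"x":0,"y":0,"z":-0.02,"spin":0},
    {"x":0,"y":0,"z":-0.015,"spin":0},
    {"x":0,"y":0,"z":-0.01,"spin":0},
    {"x":0,"y":0,"z":-0.005,"spin":0},
    {"x":0,"y":0,"z":0,"spin":0}
  ]
}}

```text
time_s: 11.0
eef_pos: [0.594, 0.2694, 0.1053]
orientation: [[-0.0, -0.19, 0.982], [-0.0, 0.982, 0.19], [-1.0, -0.0, -0.0]]
ft_force: [-1.0, 0.6, 0.5]
width: 0.699
```

```bash
python3 - <<'E'
from h import *
c=snap('wrist','wr7');print(c['s']['eef_pos'],c['s']['width'],c['s']['ft_force'])
E
```

```text
[0.59402767 0.26944771 0.10525577] 0.6990410009198038 [-0.98065501  0.61214777  0.53547589]
```

View pics/wr7.png

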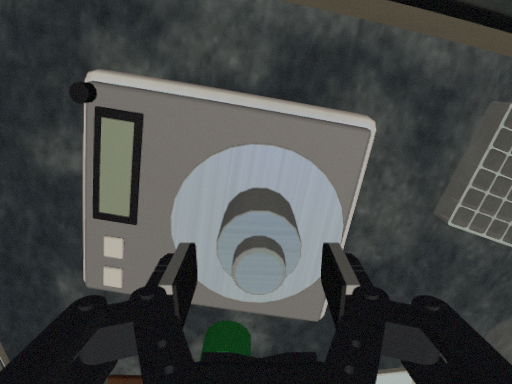

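L's knob at (259,270) is centred between the open pads. Gripping and lifting.

Request:
{"name": "servo_tool", "arguments": {
  "commands": [
    {"x":0,"y":0,"z":0,"spin":0},
    {"x":0,"y":0,"z":0,"spin":0},
    {"x":0,"y":0,"z":0,"spin":0},
    {"x":0,"y":0,"z":0,"spin":0},
    {"x":0,"y":0,"z":0,"spin":0},
    {"x":0,"y":0,"z":0,"spin":0},
    {"x":0,"y":0,"z":0,"spin":0}
  ],
  "claw": 0
}}

```text
time_s: 11.75
eef_pos: [0.5944, 0.2704, 0.1064]
orientation: [[0.001, -0.191, 0.982], [0.001, 0.982, 0.191], [-1.0, 0.0, 0.001]]
ft_force: [-2.0, -0.7, 5.5]
width: 0.256
```

Request:
{"name": "servo_tool", "arguments": {
  "commands": [
    {"x":0,"y":0,"z":0.005,"spin":0},
    {"x":0,"y":0,"z":0.01,"spin":0},
    {"x":0,"y":0,"z":0.02,"spin":0},
    {"x":0,"y":0,"z":0.03,"spin":0},
    {"x":0,"y":0,"z":0.02,"spin":0},
    {"x":0,"y":-0.015,"z":0.01,"spin":0},
    {"x":0,"y":-0.03,"z":0,"spin":0},
    {"x":-0.005,"y":-0.035,"z":0,"spin":0},
    {"x":-0.005,"y":-0.035,"z":0,"spin":0},
    {"x":-0.005,"y":-0.04,"z":0,"spin":0}
  ]
}}

```text
time_s: 12.75
eef_pos: [0.5779, 0.1133, 0.1994]
orientation: [[-0.002, -0.191, 0.981], [-0.001, 0.981, 0.191], [-1.0, -0.0, -0.002]]
ft_force: [0.4, -0.5, -5.0]
width: 0.26
```

Request:
{"name": "servo_tool", "arguments": {
  "commands": [
    {"x":-0.003,"y":-0.035,"z":0,"spin":0},
    {"x":-0.003,"y":-0.04,"z":0,"spin":0},
    {"x":-0.003,"y":-0.04,"z":0,"spin":0},
    {"x":-0.003,"y":-0.04,"z":0,"spin":0},
    {"x":-0.003,"y":-0.035,"z":0,"spin":0},
    {"x":-0.003,"y":-0.025,"z":0,"spin":0},
    {"x":-0.002,"y":-0.018,"z":-0.02,"spin":0},
    {"x":0,"y":0,"z":-0.03,"spin":0},
    {"x":0,"y":0,"z":0,"spin":0},
    {"x":0,"y":0,"z":0,"spin":0}
  ]
}}

```text
time_s: 13.75
eef_pos: [0.5575, -0.1179, 0.1496]
orientation: [[-0.004, -0.19, 0.982], [0.001, 0.982, 0.19], [-1.0, 0.001, -0.003]]
ft_force: [0.0, -0.6, -4.1]
width: 0.255
```

Request:
{"name": "servo_tool", "arguments": {
  "commands": [
    {"x":0,"y":-0.002,"z":-0.02,"spin":0},
    {"x":0,"y":0,"z":-0.02,"spin":0},
    {"x":0,"y":0,"z":-0.02,"spin":0},
    {"x":0,"y":0,"z":-0.01,"spin":0},
    {"x":0,"y":0,"z":-0.006,"spin":0},
    {"x":0,"y":0,"z":0,"spin":0},
    {"x":0,"y":0,"z":0,"spin":0}
  ]
}}

```text
time_s: 14.45
eef_pos: [0.56, -0.1199, 0.0754]
orientation: [[0.002, -0.191, 0.982], [-0.0, 0.982, 0.191], [-1.0, -0.001, 0.002]]
ft_force: [0.4, -0.6, -5.2]
width: 0.263
```

```bash
python3 - <<'E'
from h import *
b=snap('side','side8');print(b['s']['eef_pos'],b['s']['ft_force'])
A=cv2.resize(b['img'][170:270,240:340],(600,600),interpolation=cv2.INTER_CUBIC)
cv2.imwrite('pics/c8.png',A[:,:,::-1])
E
```

```text
[ 0.56003867 -0.11992223  0.07540467] [ 0.42880878 -0.62462008 -5.20244128]
```

View pics/c8.png

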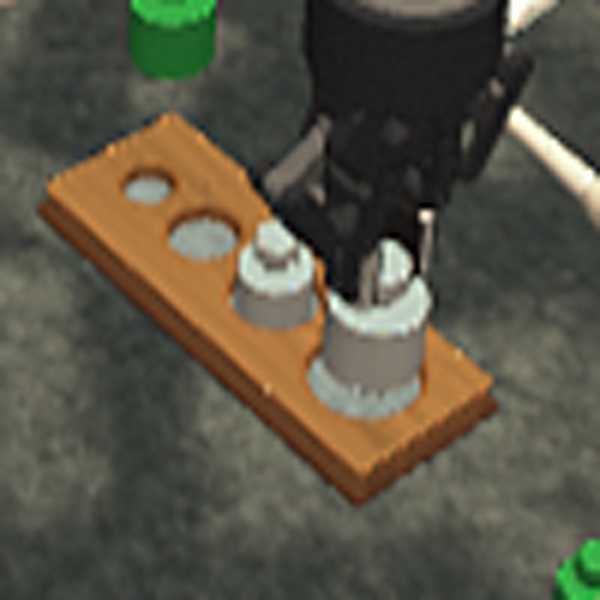

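L hangs upright over the wide well, slightly far in +x, and clear of M. Correcting and lowering.

Request:
{"name": "servo_tool", "arguments": {
  "commands": [
    {"x":-0.002,"y":0,"z":0,"spin":0},
    {"x":0,"y":0,"z":-0.004,"spin":0},
    {"x":0,"y":0,"z":-0.004,"spin":0},
    {"x":0,"y":0,"z":-0.003,"spin":0},
    {"x":0,"y":0,"z":-0.003,"spin":0},
    {"x":0,"y":0,"z":-0.002,"spin":0},
    {"x":0,"y":0,"z":0,"spin":0}
  ]
}}

```text
time_s: 15.2
eef_pos: [0.5569, -0.1198, 0.0579]
orientation: [[-0.001, -0.191, 0.982], [0.0, 0.982, 0.191], [-1.0, 0.0, -0.001]]
ft_force: [-0.6, 0.0, -5.4]
width: 0.256
```

Request:
{"name": "servo_tool", "arguments": {
  "commands": [
    {"x":0,"y":0,"z":-0.001,"spin":0},
    {"x":0,"y":0,"z":0,"spin":0}
  ]
}}

```text
time_s: 15.4
eef_pos: [0.5572, -0.1199, 0.0576]
orientation: [[0.0, -0.191, 0.982], [-0.0, 0.982, 0.191], [-1.0, -0.0, 0.0]]
ft_force: [0.1, -0.2, -3.9]
width: 0.26
```

Request:
{"name": "servo_tool", "arguments": {
  "commands": [
    {"x":0,"y":0,"z":-0.001,"spin":0},
    {"x":0,"y":0,"z":0,"spin":0}
  ]
}}

```text
time_s: 15.6
eef_pos: [0.5572, -0.12, 0.0575]
orientation: [[0.001, -0.191, 0.982], [-0.0, 0.982, 0.191], [-1.0, -0.001, 0.001]]
ft_force: [-1.6, 0.4, 4.9]
width: 0.256
```

Request:
{"name": "servo_tool", "arguments": {
  "commands": [
    {"x":0,"y":0,"z":0,"spin":0},
    {"x":0,"y":0,"z":0,"spin":0},
    {"x":0,"y":0,"z":0,"spin":0},
    {"x":0,"y":0,"z":0.01,"spin":0},
    {"x":0,"y":0,"z":0.03,"spin":0},
    {"x":0,"y":0,"z":0.04,"spin":0},
    {"x":0,"y":0,"z":0.04,"spin":0},
    {"x":-0.005,"y":-0.01,"z":0.03,"spin":0},
    {"x":-0.01,"y":-0.02,"z":0.02,"spin":0},
    {"x":-0.01,"y":-0.03,"z":0.01,"spin":0}
  ],
  "claw": 0.7
}}

```text
time_s: 16.6
eef_pos: [0.5333, -0.1798, 0.2399]
orientation: [[0.005, -0.193, 0.981], [-0.001, 0.981, 0.193], [-1.0, -0.002, 0.005]]
ft_force: [0.0, 0.3, 0.0]
width: 0.702
```

Request:
{"name": "servo_tool", "arguments": {
  "commands": [
    {"x":-0.01,"y":-0.03,"z":0.01,"spin":0},
    {"x":-0.01,"y":-0.03,"z":0,"spin":0},
    {"x":-0.01,"y":-0.02,"z":0,"spin":0},
    {"x":0,"y":-0.01,"z":0,"spin":0},
    {"x":0,"y":0,"z":0,"spin":0},
    {"x":0,"y":0,"z":0,"spin":0}
  ]
}}

```text
time_s: 17.2
eef_pos: [0.5025, -0.2692, 0.2464]
orientation: [[0.0, -0.191, 0.982], [0.001, 0.982, 0.191], [-1.0, 0.001, 0.0]]
ft_force: [-0.6, 0.1, -0.4]
width: 0.7
```

```bash
python3 - <<'E'
from h import *
b=snap('side','side9');c=snap('wrist','wr9');print(c['s']['eef_pos'],c['s']['width'])
A=cv2.resize(b['img'][160:280,240:340],(320,384),interpolation=cv2.INTER_CUBIC)
cv2.imwrite('pics/c9.png',np.hstack([A,c['img'][:, 40:]])[:,:,::-1])
E
```

```text
[ 0.50255335 -0.26889022  0.24631378] 0.7005715613184662
```

View pics/c9.png

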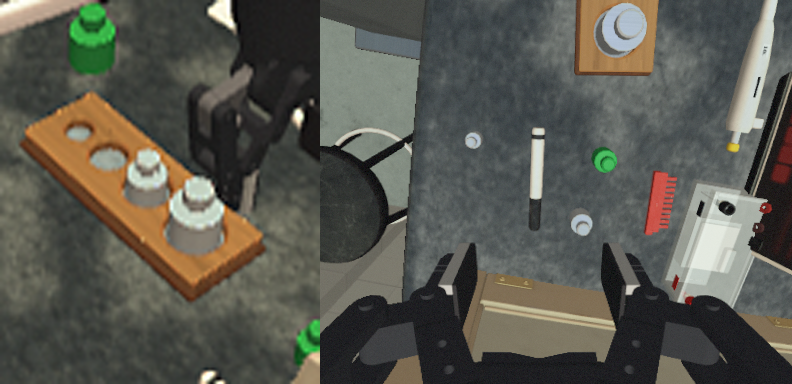

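L is seated. S is at wrist pixel (302,224), T at (193,140), green look-alike at (325,160), and the cabinet front begins at v≈280.

```bash
python3 - <<'E'
from wt import *
c=load('wr9');a=load('top0')
u,v=find(c,[.566,-.335,.02],.012,.041,24,.0135,120); print('S knob',onz(c,302,228,.038).round(4))
find(c,[.423,-.262,.02],.012,.032,20,.0095,120); print('T knob',onz(c,193,139,.028).round(4))
print('cab',[onz(c,u,275,z).round(3) for u,z in((300,0),(200,0),(300,.05))])
print(onz(a,382,150,0),onz(a,409,150,.3), onz(a,374,70,0))
g=cv2.cvtColor(c['img'],cv2.COLOR_RGB2GRAY)
cv2.imwrite('pics/z9.png',np.hstack([cv2.resize(c['img'][y-25:y+25,x-25:x+25],(390,390),interpolation=cv2.INTER_NEAREST) for x,y in((302,222),(193,140))])[:,:,::-1])
E
```

```text
blob [301.50704225 224.18873239] [291 214  22  22 355] circ 301.3571472167969 224.42857360839844 11.181577682495117 bodypos [ 0.5722 -0.3428  0.012 ] exp r 10.84957063339745
S knob [ 0.5681 -0.3365  0.038 ]
blob [192.61290323 139.98156682] [185 132  16  17 217] circ 192.66000366210938 139.9499969482422 8.383305549621582 bodypos [ 0.4244 -0.2634  0.012 ] exp r 8.25774573068842
T knob [ 0.4273 -0.2592  0.028 ]
cab [array([ 0.591, -0.422,  0.   ]), array([ 0.456, -0.448,  0.   ]), array([ 0.577, -0.392,  0.05 ])]
[ 0.68173484 -0.45394427  0.        ] [ 0.59112144 -0.42421473  0.3       ] [ 0.9677489  -0.44623072  0.        ]
```

View pics/z9.png

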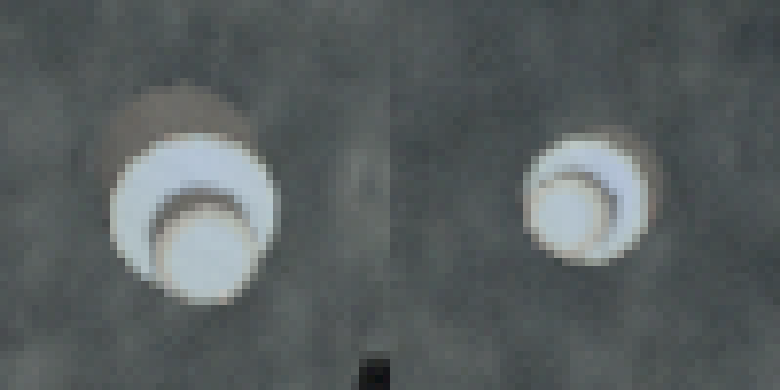

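In the crops, S's knob top is at (303.4,229.8) and its shoulder disc at (302,224.2). T's knob top is at (190.6,142.6) and its shoulder at (193.3,140.6).

```bash
python3 - <<'E'
from h import *
c=load('wr9')
for q in((303.4,229.8,.041),(302,224.2,.024),(190.6,142.6,.032),(193.3,140.6,.017)):print(onz(c,*q).round(4))
E
```

```text
[ 0.5696 -0.3372  0.041 ]
[ 0.5702 -0.3375  0.024 ]
[ 0.4259 -0.2628  0.032 ]
[ 0.426 -0.263  0.017]
```

Request:
{"name": "servo_tool", "arguments": {
  "commands": [
    {"x":0.02,"y":-0.02,"z":0,"spin":0},
    {"x":0.025,"y":-0.025,"z":0,"spin":0},
    {"x":0.015,"y":-0.015,"z":-0.01,"spin":0},
    {"x":0.0075,"y":-0.008,"z":-0.03,"spin":0},
    {"x":0,"y":0,"z":-0.04,"spin":0},
    {"x":0,"y":0,"z":-0.04,"spin":0},
    {"x":0,"y":0,"z":-0.03,"spin":0},
    {"x":0,"y":0,"z":-0.015,"spin":0},
    {"x":0,"y":0,"z":0,"spin":0},
    {"x":0,"y":0,"z":0,"spin":0}
  ],
  "claw": 0.55
}}

```text
time_s: 18.3
eef_pos: [0.5701, -0.337, 0.0815]
orientation: [[-0.0, -0.192, 0.981], [0.0, 0.981, 0.192], [-1.0, 0.0, -0.0]]
ft_force: [0.7, -0.1, 0.4]
width: 0.547
```

Request:
{"name": "servo_tool", "arguments": {
  "commands": [
    {"x":0,"y":0,"z":-0.02,"spin":0},
    {"x":0,"y":0,"z":-0.015,"spin":0},
    {"x":0,"y":0,"z":-0.01,"spin":0},
    {"x":0,"y":0,"z":-0.005,"spin":0},
    {"x":0,"y":0,"z":-0.003,"spin":0},
    {"x":0,"y":0,"z":0,"spin":0},
    {"x":0,"y":0,"z":0,"spin":0}
  ]
}}

```text
time_s: 19.0
eef_pos: [0.5701, -0.3381, 0.029]
orientation: [[0.001, -0.191, 0.982], [-0.001, 0.982, 0.191], [-1.0, -0.001, 0.001]]
ft_force: [-0.1, 0.2, -0.3]
width: 0.549
```

Request:
{"name": "servo_tool", "arguments": {
  "commands": [
    {"x":0,"y":0,"z":0,"spin":0},
    {"x":0,"y":0,"z":0,"spin":0},
    {"x":0,"y":0,"z":0,"spin":0},
    {"x":0,"y":0,"z":0,"spin":0},
    {"x":0,"y":0,"z":0,"spin":0},
    {"x":0,"y":0,"z":0,"spin":0},
    {"x":0,"y":0,"z":0,"spin":0}
  ],
  "claw": 0
}}

```text
time_s: 19.7
eef_pos: [0.5698, -0.3381, 0.0289]
orientation: [[0.001, -0.191, 0.982], [-0.001, 0.982, 0.191], [-1.0, -0.001, 0.001]]
ft_force: [-1.5, 0.8, 6.1]
width: 0.15
```

Request:
{"name": "servo_tool", "arguments": {
  "commands": [
    {"x":0,"y":0,"z":0.005,"spin":0},
    {"x":0,"y":0,"z":0.01,"spin":0},
    {"x":0,"y":0,"z":0.02,"spin":0},
    {"x":0,"y":0,"z":0.03,"spin":0},
    {"x":0,"y":0,"z":0.03,"spin":0},
    {"x":0,"y":0.01,"z":0.03,"spin":0},
    {"x":0,"y":0.02,"z":0.03,"spin":0},
    {"x":0,"y":0.03,"z":0,"spin":0},
    {"x":0,"y":0.03,"z":0,"spin":0},
    {"x":0,"y":0.03,"z":0,"spin":0}
  ]
}}

```text
time_s: 20.7
eef_pos: [0.5696, -0.2168, 0.184]
orientation: [[0.001, -0.19, 0.982], [-0.0, 0.982, 0.19], [-1.0, -0.0, 0.001]]
ft_force: [0.7, 0.8, -1.5]
width: 0.151
```

Request:
{"name": "servo_tool", "arguments": {
  "commands": [
    {"x":-0.004,"y":0.03,"z":0,"spin":0},
    {"x":-0.006,"y":0.035,"z":0,"spin":0},
    {"x":-0.006,"y":0.035,"z":0,"spin":0},
    {"x":-0.006,"y":0.035,"z":0,"spin":0},
    {"x":-0.006,"y":0.03,"z":0,"spin":0},
    {"x":-0.004,"y":0.025,"z":0,"spin":0},
    {"x":0,"y":0.012,"z":-0.02,"spin":0},
    {"x":0,"y":0,"z":-0.03,"spin":0},
    {"x":0,"y":0,"z":0,"spin":0},
    {"x":0,"y":0,"z":0,"spin":0}
  ]
}}

```text
time_s: 21.7
eef_pos: [0.537, -0.0158, 0.1334]
orientation: [[-0.002, -0.191, 0.982], [0.0, 0.982, 0.191], [-1.0, 0.0, -0.002]]
ft_force: [0.3, 0.9, -1.2]
width: 0.149
```

Request:
{"name": "servo_tool", "arguments": {
  "commands": [
    {"x":0,"y":0.001,"z":-0.02,"spin":0},
    {"x":0,"y":0,"z":-0.02,"spin":0},
    {"x":0,"y":0,"z":-0.02,"spin":0},
    {"x":0,"y":0,"z":-0.01,"spin":0},
    {"x":0,"y":0,"z":-0.005,"spin":0},
    {"x":0,"y":0,"z":0,"spin":0},
    {"x":0,"y":0,"z":0,"spin":0}
  ]
}}

```text
time_s: 22.4
eef_pos: [0.5386, -0.015, 0.0593]
orientation: [[0.002, -0.191, 0.982], [-0.0, 0.982, 0.191], [-1.0, -0.0, 0.002]]
ft_force: [0.0, 0.4, -0.2]
width: 0.148
```

```bash
python3 - <<'E'
from h import *
b=snap('side','side10');print(b['s']['eef_pos'],b['s']['ft_force'])
print(proj(b,[[.537,-.0138,.022],[b['s']['eef_pos'][0],b['s']['eef_pos'][1]+.001,b['s']['eef_pos'][2]-.004]]))
A=cv2.resize(b['img'][170:260,240:330],(540,540),interpolation=cv2.INTER_CUBIC)
cv2.imwrite('pics/c10.png',A[:,:,::-1])
E
```

```text
[ 0.53855309 -0.01495874  0.05933232] [ 0.030068    0.42378836 -0.23717035]
[[272.84355178 207.96285634]
 [273.59631286 199.24642464]]
```

View pics/c10.png

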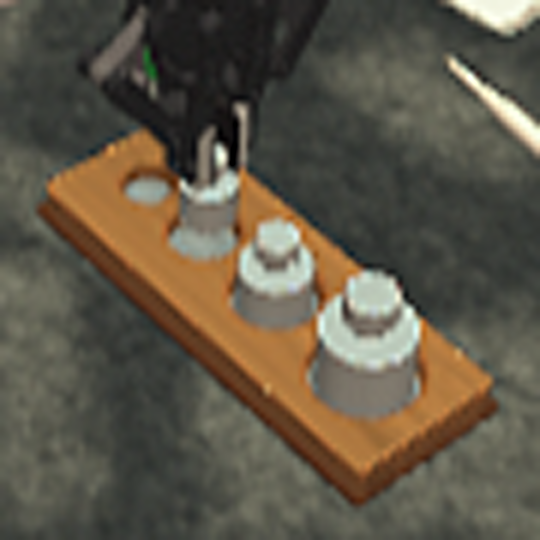

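S is upright over the small well, and L and M are well seated. Lowering S.

Request:
{"name": "servo_tool", "arguments": {
  "commands": [
    {"x":-0.0015,"y":0,"z":0,"spin":0},
    {"x":0,"y":0,"z":-0.005,"spin":0},
    {"x":0,"y":0,"z":-0.004,"spin":0},
    {"x":0,"y":0,"z":-0.004,"spin":0},
    {"x":0,"y":0,"z":-0.003,"spin":0},
    {"x":0,"y":0,"z":-0.002,"spin":0},
    {"x":0,"y":0,"z":0,"spin":0}
  ]
}}

```text
time_s: 23.15
eef_pos: [0.536, -0.0148, 0.0401]
orientation: [[-0.0, -0.191, 0.982], [-0.0, 0.982, 0.191], [-1.0, 0.0, -0.0]]
ft_force: [0.4, 0.2, -1.2]
width: 0.15
```

Request:
{"name": "servo_tool", "arguments": {
  "commands": [
    {"x":0,"y":0,"z":-0.001,"spin":0},
    {"x":0,"y":0,"z":0,"spin":0}
  ]
}}

```text
time_s: 23.35
eef_pos: [0.5362, -0.0149, 0.0399]
orientation: [[0.0, -0.191, 0.982], [-0.0, 0.982, 0.191], [-1.0, -0.0, 0.0]]
ft_force: [-1.3, -0.4, 4.8]
width: 0.144
```

Request:
{"name": "servo_tool", "arguments": {
  "commands": [
    {"x":0,"y":0,"z":-0.001,"spin":0},
    {"x":0,"y":0,"z":0,"spin":0}
  ]
}}

```text
time_s: 23.55
eef_pos: [0.5363, -0.0149, 0.0398]
orientation: [[0.001, -0.191, 0.982], [-0.0, 0.982, 0.191], [-1.0, -0.0, 0.001]]
ft_force: [-4.1, 0.1, 11.3]
width: 0.148
```

Request:
{"name": "servo_tool", "arguments": {
  "commands": [
    {"x":0,"y":0,"z":0,"spin":0},
    {"x":0,"y":0,"z":0,"spin":0},
    {"x":0,"y":0,"z":0,"spin":0},
    {"x":0,"y":0,"z":0.01,"spin":0},
    {"x":0,"y":0,"z":0.03,"spin":0},
    {"x":0,"y":0,"z":0.04,"spin":0},
    {"x":0,"y":0,"z":0.04,"spin":0},
    {"x":-0.01,"y":-0.02,"z":0.02,"spin":0},
    {"x":-0.015,"y":-0.035,"z":0.01,"spin":0},
    {"x":-0.015,"y":-0.035,"z":0,"spin":0}
  ],
  "claw": 0.55
}}

```text
time_s: 24.55
eef_pos: [0.4974, -0.1057, 0.1911]
orientation: [[0.005, -0.193, 0.981], [-0.001, 0.981, 0.193], [-1.0, -0.002, 0.005]]
ft_force: [0.2, -0.6, 0.2]
width: 0.551
```

Request:
{"name": "servo_tool", "arguments": {
  "commands": [
    {"x":-0.015,"y":-0.035,"z":0,"spin":0},
    {"x":-0.015,"y":-0.035,"z":0,"spin":0},
    {"x":-0.015,"y":-0.035,"z":0,"spin":0},
    {"x":-0.015,"y":-0.033,"z":0,"spin":0},
    {"x":-0.01,"y":-0.02,"z":-0.02,"spin":0},
    {"x":0,"y":0,"z":-0.04,"spin":0},
    {"x":0,"y":0,"z":-0.04,"spin":0},
    {"x":0,"y":0,"z":-0.02,"spin":0},
    {"x":0,"y":0,"z":0,"spin":0},
    {"x":0,"y":0,"z":0,"spin":0}
  ]
}}

```text
time_s: 25.55
eef_pos: [0.4263, -0.2629, 0.0689]
orientation: [[0.0, -0.191, 0.982], [-0.0, 0.982, 0.191], [-1.0, -0.0, 0.0]]
ft_force: [-0.4, -1.0, 0.1]
width: 0.552
```

Request:
{"name": "servo_tool", "arguments": {
  "commands": [
    {"x":0,"y":0,"z":-0.02,"spin":0},
    {"x":0,"y":0,"z":-0.015,"spin":0},
    {"x":0,"y":0,"z":-0.008,"spin":0},
    {"x":0,"y":0,"z":-0.004,"spin":0},
    {"x":0,"y":0,"z":-0.001,"spin":0},
    {"x":0,"y":0,"z":0,"spin":0},
    {"x":0,"y":0,"z":0,"spin":0}
  ]
}}

```text
time_s: 26.25
eef_pos: [0.4267, -0.2632, 0.021]
orientation: [[0.001, -0.191, 0.982], [-0.001, 0.982, 0.191], [-1.0, -0.001, 0.001]]
ft_force: [-0.1, 0.1, -0.0]
width: 0.551
```

Request:
{"name": "servo_tool", "arguments": {
  "commands": [
    {"x":0,"y":0,"z":0,"spin":0},
    {"x":0,"y":0,"z":0,"spin":0},
    {"x":0,"y":0,"z":0,"spin":0},
    {"x":0,"y":0,"z":0,"spin":0},
    {"x":0,"y":0,"z":0,"spin":0},
    {"x":0,"y":0,"z":0,"spin":0},
    {"x":0,"y":0,"z":0,"spin":0}
  ],
  "claw": 0
}}

```text
time_s: 26.95
eef_pos: [0.4262, -0.263, 0.0205]
orientation: [[0.0, -0.191, 0.982], [-0.0, 0.982, 0.191], [-1.0, -0.0, 0.0]]
ft_force: [-1.7, -0.3, 3.0]
width: 0.09
```

Request:
{"name": "servo_tool", "arguments": {
  "commands": [
    {"x":0,"y":0,"z":0.005,"spin":0},
    {"x":0,"y":0,"z":0.01,"spin":0},
    {"x":0,"y":0,"z":0.02,"spin":0},
    {"x":0,"y":0,"z":0.03,"spin":0},
    {"x":0,"y":0,"z":0.03,"spin":0},
    {"x":0,"y":0.01,"z":0.03,"spin":0},
    {"x":0.01,"y":0.02,"z":0.02,"spin":0},
    {"x":0.015,"y":0.035,"z":0,"spin":0},
    {"x":0.015,"y":0.035,"z":0,"spin":0},
    {"x":0.015,"y":0.035,"z":0,"spin":0}
  ]
}}

```text
time_s: 27.95
eef_pos: [0.4815, -0.1267, 0.1663]
orientation: [[0.001, -0.19, 0.982], [-0.0, 0.982, 0.19], [-1.0, -0.0, 0.001]]
ft_force: [0.4, 0.7, -0.3]
width: 0.099
```

Request:
{"name": "servo_tool", "arguments": {
  "commands": [
    {"x":0.01,"y":0.035,"z":0,"spin":0},
    {"x":0.01,"y":0.035,"z":0,"spin":0},
    {"x":0.01,"y":0.035,"z":0,"spin":0},
    {"x":0.01,"y":0.025,"z":0,"spin":0},
    {"x":0.006,"y":0.015,"z":0,"spin":0},
    {"x":0,"y":0.006,"z":-0.02,"spin":0},
    {"x":0,"y":0,"z":-0.03,"spin":0},
    {"x":0,"y":0,"z":0,"spin":0},
    {"x":0,"y":0,"z":0,"spin":0}
  ]
}}

```text
time_s: 28.85
eef_pos: [0.5264, 0.0227, 0.1154]
orientation: [[-0.002, -0.19, 0.982], [-0.0, 0.982, 0.19], [-1.0, 0.0, -0.002]]
ft_force: [0.3, 0.3, 0.3]
width: 0.096
```

Request:
{"name": "servo_tool", "arguments": {
  "commands": [
    {"x":0,"y":0,"z":-0.02,"spin":0},
    {"x":0,"y":0,"z":-0.02,"spin":0},
    {"x":0,"y":0,"z":-0.015,"spin":0},
    {"x":0,"y":0,"z":-0.01,"spin":0},
    {"x":0,"y":0,"z":0,"spin":0},
    {"x":0,"y":0,"z":0,"spin":0}
  ]
}}

```text
time_s: 29.45
eef_pos: [0.5279, 0.023, 0.0513]
orientation: [[0.001, -0.19, 0.982], [0.0, 0.982, 0.19], [-1.0, -0.0, 0.001]]
ft_force: [-0.1, 0.2, -0.7]
width: 0.097
```

Request:
{"name": "servo_tool", "arguments": {
  "commands": [
    {"x":0.001,"y":0.003,"z":0,"spin":0},
    {"x":0,"y":0,"z":0,"spin":0},
    {"x":0,"y":0,"z":-0.005,"spin":0},
    {"x":0,"y":0,"z":-0.004,"spin":0},
    {"x":0,"y":0,"z":-0.004,"spin":0},
    {"x":0,"y":0,"z":-0.003,"spin":0},
    {"x":0,"y":0,"z":-0.002,"spin":0},
    {"x":0,"y":0,"z":0,"spin":0}
  ]
}}

```text
time_s: 30.25
eef_pos: [0.5278, 0.0262, 0.0319]
orientation: [[-0.001, -0.191, 0.982], [-0.0, 0.982, 0.191], [-1.0, 0.0, -0.001]]
ft_force: [-0.1, 0.5, -0.2]
width: 0.097
```

Request:
{"name": "servo_tool", "arguments": {
  "commands": [
    {"x":0,"y":0,"z":-0.001,"spin":0},
    {"x":0,"y":0,"z":0,"spin":0}
  ]
}}

```text
time_s: 30.45
eef_pos: [0.5282, 0.0262, 0.0316]
orientation: [[0.0, -0.191, 0.982], [-0.0, 0.982, 0.191], [-1.0, -0.0, 0.0]]
ft_force: [-1.1, -0.2, 2.4]
width: 0.099
```

Request:
{"name": "servo_tool", "arguments": {
  "commands": [
    {"x":0,"y":0,"z":-0.001,"spin":0},
    {"x":0,"y":0,"z":0,"spin":0}
  ]
}}

```text
time_s: 30.65
eef_pos: [0.5284, 0.0261, 0.0314]
orientation: [[0.001, -0.191, 0.982], [-0.0, 0.982, 0.191], [-1.0, -0.0, 0.001]]
ft_force: [-1.6, -1.1, 8.8]
width: 0.093
```

Request:
{"name": "servo_tool", "arguments": {
  "commands": [
    {"x":0,"y":0,"z":0,"spin":0},
    {"x":0,"y":0,"z":0,"spin":0},
    {"x":0,"y":0,"z":0,"spin":0},
    {"x":0,"y":0,"z":0.01,"spin":0},
    {"x":0,"y":0,"z":0.03,"spin":0},
    {"x":0,"y":0,"z":0.04,"spin":0},
    {"x":0,"y":0,"z":0.04,"spin":0},
    {"x":0,"y":0,"z":0.03,"spin":0},
    {"x":0,"y":-0.03,"z":0.02,"spin":0},
    {"x":0,"y":-0.03,"z":0.02,"spin":0}
  ],
  "claw": 0.55
}}

```text
time_s: 31.65
eef_pos: [0.5284, -0.0339, 0.2225]
orientation: [[0.002, -0.193, 0.981], [-0.0, 0.981, 0.193], [-1.0, -0.001, 0.002]]
ft_force: [0.2, 0.3, -0.5]
width: 0.548
```

Request:
{"name": "servo_tool", "arguments": {
  "commands": [
    {"x":0,"y":-0.03,"z":0,"spin":0},
    {"x":0,"y":-0.02,"z":0,"spin":0},
    {"x":0,"y":0,"z":0,"spin":0},
    {"x":0,"y":0,"z":0,"spin":0}
  ]
}}

```text
time_s: 32.05
eef_pos: [0.5279, -0.0839, 0.2206]
orientation: [[0.0, -0.19, 0.982], [0.001, 0.982, 0.19], [-1.0, 0.001, 0.0]]
ft_force: [-0.6, 0.1, 0.1]
width: 0.553
```

```bash
python3 - <<'E'
from h import *
c=snap('wrist','wr11');b=snap('side','side11');print(c['s']['eef_pos'])
W=[[.5576,-.1198],[.5464,-.0624],[.537,-.0138],[.5294,.026]];zt=[.073,.061,.052,.043]
for w,z in zip(W,zt):print('expected knob-top px wrist',proj(c,[*w,z])[0].round(1),'side',proj(b,[*w,z])[0].round(1))
u,v=proj(c,[.5444,-.052,.03])[0].astype(int);print(u,v)
A=cv2.resize(c['img'][v-100:v+100,u-70:u+70],(420,600),interpolation=cv2.INTER_CUBIC)
B=cv2.resize(b['img'][170:270,250:310],(360,600),interpolation=cv2.INTER_CUBIC)
cv2.imwrite('pics/fin.png',np.hstack([A,B])[:,:,::-1])
E
```

```text
[ 0.5279484  -0.08387344  0.22064117]
expected knob-top px wrist [281.3 218. ] side [300.9 218.1]
expected knob-top px wrist [281.7 155.3] side [285.3 208.3]
expected knob-top px wrist [282.  100.5] side [273.  200.3]
expected knob-top px wrist [282.3  54.6] side [263.6 194.5]
279 138
```

View pics/fin.png

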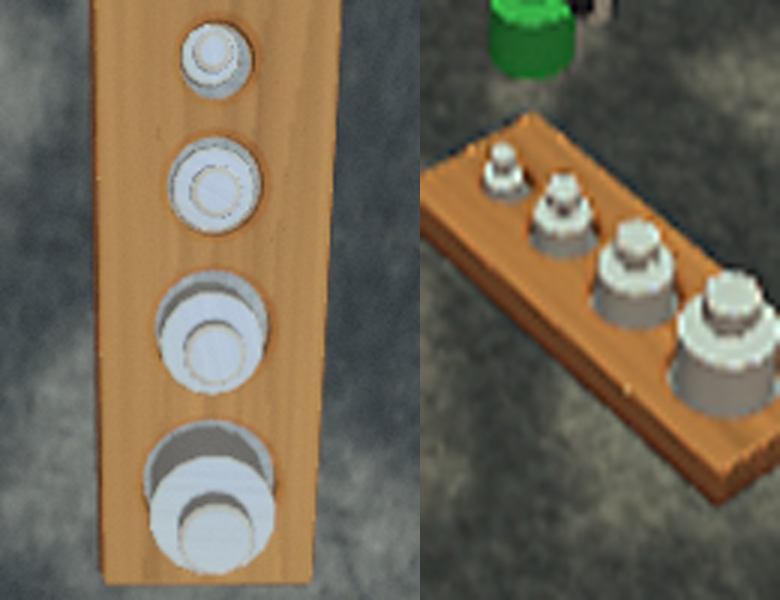

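The final view shows all four weights upright and in order. Knob tops measure (280.7,55), (281,101.3), (280.3,156) and (281.3,217), each within about 1.6 px of where seated weights should appear. Handing in.

```bash
python3 -c "
from h import *
print(robot.close_job(), robot.state()['time_s'])"
```

```text
the job is handed in; nothing more can be done
the job is handed in; nothing more can be done
```

All four weights are back in the block in order of size, upright and fully down in their wells, and I handed the job in about 32 s into the 99 s allowed.

- **Placing:** I carried them in the order medium, large, small, tiny. Each was lowered slowly until the force reading showed contact, 11 mm above the bench as the geometry predicted, and only then released. The green look-alikes were left alone.
- **Last checks:** In the final wrist picture the knob tops lie within about 1.6 px, roughly 2 mm, of where seated weights should appear. The side picture also shows them all upright. No weights came near each other in any view. I pressed down a little after contact on some weights, with at most 11 N measured.
- **Disagreements:** The three cameras differed by up to about 3 mm on the well positions, so I used their average fitted to the known spacing. The first two move calls were refused because some rows left out a key, and nothing moved.

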